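Pack the assay kit caddy

ROBOT

A 7-joint arm with a two-finger parallel gripper is mounted at the origin on the work surface. World frame = base frame: x ahead of the robot, y to its left, z up, the work surface at z = 0. Lengths are in mm, angles in rad, forces in N, time in s.
With the tool pointing down it reaches from about 400 to 875 mm from the base axis. Payload 4.4 kg.
Tool frame: the origin (TCP) lies midway between the tips of the shut fingers; the grasp point (between the pads) lies 19 mm behind it (ctrl.pinch_z is the distance from the TCP to the grasp point, in mm); z points along the fingers, y is the line along which they close (so a half turn about z gives the same grasp; the last joint's range is limited). The gripper opens to 85 mm and grips with 20 to 120 N. Pads are 22 mm wide; open, the fingers measure 114 mm over their backs; the gripper's body (76 mm by 85 mm) begins 54 mm behind the grasp point. The pads swing forward as they close: fully open they stand 13 mm farther back than shut.
Start: joints at [1.09, 0.628, 0.038, 1.517, -0.027, 0.996, -0.02], TCP at [261.983, -594.881, 231.313] pointing down, gripper open.
Joint ranges: [-3.06, 3.06], [-0.37, 2.12], [-1.25, 1.32], [0.18, 2.47], [-1.1, 4.24], [0.23, 1.98], [-2.94, 2.94]. Speed limits (rad/s): [2.57, 2.57, 3.14, 3.14, 3.14, 3.14, 3.14].

INTERFACE

Orientations are given as [roll, pitch, yaw] about the fixed x, y, z axes, in that order (R = Rz(yaw) Ry(pitch) Rx(roll)).
In Python, from cell import read_state, cams, order, ctrl gives the robot as it stands.
- The arm moves only by the tool move_arm, never from a script. Its argument "targets" is text: rows parted by semicolons, each of 7 numbers parted by spaces: the gripper's target within -1 to 1 (fully open at 1, half-way at 0, shut at -1), then the shift along the tool's x, y, z in cm, then the turn, a rotation vector about the tool's x, y, z in degrees. A call has 1 to 5 rows; each row shifts and turns the commanded pose from where the row before left it, along the tool's axes as they then stand; what a row does not reach is not made up. A row lasts 1/12 s, in which the tool goes at most 41.7 mm and 7.16 degrees, less where a joint would pass 70% of its speed; a pose out of reach is approached as far as the arm can. A call with a gripper value outside its range is refused whole. The fingers move at their own pace and stop on an object; the grip force is fixed at half the most. Time passes only in rows, so rows that do not move let the fingers close. It gives the time, the measured TCP pose, the force, the opening and the grip force at its end, in the units of the state.
- read_state(): the state, without advancing time (a new reading comes with each control period).
- cams.get_image(name): name is "side" or "top" or "wrist"; returns a dict with "color" (384x512x3 uint8, red, green, blue), "fovy" (degrees; the focal length in pixels is half the picture's height over the tangent of half this angle, whatever the lens; pixels are square), "cx", "cy" (the principal point, pixels), "rvec" (rotation vector, rad) and "tvec" (3), from world to camera coordinates, as OpenCV has them. Camera axes: x right, y down, z forward; pixel columns grow to the right and rows downward; lengths in mm; the calibration is good to about 2 mm. A picture is of the moment at which its call begins. There is no depth.
- order.finish_job(): hands the job in; it is judged then, once.
The state is a dict: "clock": time; "qpos": joint angles; "qd": joint speeds; "tau": joint torques, N m; "eef_pos": TCP position; "tool_rot": TCP orientation; "force": force on the tool from outside, world axes, zero at the start; "torque": the same for the moment, N m; "width": finger opening in mm; "gripper_force": force on a finger pad.
Only numpy, scipy, OpenCV 4.12 (cv2) and the standard library are available. Lean on these libraries where they do the work, as an engineer would, in place of code of your own. Each camera call takes 0.05 s, during which the arm holds its last target. There are 200 camera calls.

TASK

Pack the assay kit in the white caddy: stand the purple-capped and the blue-capped bottle upright in the bay of the same colour, stand the green-banded carton upright in the green bay, and press the black cassette with the white fin fully home into the foam cutout. Leave the orange-capped bottle and the cassette with the red fin where they are on the bench.

Things in the scene. Friction and masses are not known exactly. Their poses are not given: they have to be found in the camera images.
- purple_bottle: white round bottle with purple cap and purple band, standing upright: body 34 mm across and 50 mm high, cap 29 mm across, 68 mm high in all. Origin: centre of its underside, z up. About 40 to 85 g.
- blue_bottle: white round bottle with blue cap and blue band, standing upright: body 34 mm across and 50 mm high, cap 29 mm across, 68 mm high in all. Origin: centre of its underside, z up. About 40 to 85 g.
- orange_bottle: white round bottle with orange cap and orange band, standing upright: body 34 mm across and 50 mm high, cap 29 mm across, 68 mm high in all. Origin: centre of its underside, z up. The wrong bottle: it stays where it is.
- white_cassette: black test cassette lying flat, with an upright white grip fin on top: body 60 mm (x) by 40 mm (y) by 16 mm high, the lowest 4 mm stepped in to 56 by 34 mm; the fin, central, is 36 mm (x) by 12 mm (y) and rises from 16 to 52 mm above the underside. Symmetric under a half turn. Origin: centre of its underside, z up. About 40 to 85 g.
- red_cassette: black test cassette lying flat, with an upright red grip fin on top: body 60 mm (x) by 40 mm (y) by 16 mm high, the lowest 4 mm stepped in to 56 by 34 mm; the fin, central, is 36 mm (x) by 12 mm (y) and rises from 16 to 52 mm above the underside. Symmetric under a half turn. Origin: centre of its underside, z up. The wrong cassette: it stays where it is.
- carton: small white carton with a green band round it and a green patch on top, standing: 62 mm (x) by 34 mm (y) by 44 mm high, 50 to 100 g. Origin: centre of its underside, z up.
- purple_bay: purple open square bay fixed in the caddy: 66 mm square outside, 58 inside, walls 4 mm, rim 18 mm and inner floor 4 mm above its origin. Origin: centre of its underside (5 mm above the bench), z up. The caddy: a white tray 200 mm square, rim 14 mm, holding three bays and the foam block two by two, 92 mm apart, square to it.
- blue_bay: blue open square bay fixed in the caddy: 66 mm square outside, 58 inside, walls 4 mm, rim 18 mm and inner floor 4 mm above its origin. Origin: centre of its underside (5 mm above the bench), z up. 
- green_bay: green open oblong bay fixed in the caddy: 88 mm (x) by 66 mm (y) outside, 80 by 58 mm inside, walls 4 mm thick, rim 18 mm and inner floor 4 mm above its origin. Origin: centre of its underside (5 mm above the bench), z up.
- foam: grey foam block fixed in the caddy, 86x86 mm, 30 high. Cutout: 72 long (x), floor 6 above origin; springy cheeks (facing y) 38 apart up to 20 mm height, flaring to 48 at the top, each yields 6. A cassette does not drop in by weight: push 5 to 15 N straight down; home, its underside is on that floor, body top at 22, fin top at 58 mm. Origin: centre of underside, 5 mm above bench, z up.
Things that resemble listed ones, but are neither listed nor needed, are in the scene too. Leave any yellow look-alike of the blue_bottle alone.

How it is judged:
By the outcome, as a careful person would: the job done as asked, in the order asked, and still so for the second after the job is handed in, with the robot touching nothing.
It also fails if it takes over 99 s, if anything falls off the work surface, if the arm or the gripper's body presses on something with over 40 N, if the wrist force passes 120 N, or if a joint passes its speed limit or range.

## Working session

There is one attempt and no reset: what is moved stays moved. The work goes in short steps, Python scripts to look and compute and a tool call to move; the robot and the scene stay as the last step left them, time stands still between calls to the robot, and variables do not carry over. Pictures are saved under pics/ and viewed, at most 14 in all, crops included, and the job is handed in when it is done.

Besides the shell and the picture viewer there is one more tool, called after ">>>" as name(argument=value, ...) on one line, values as JSON. move_arm: Moves the arm, as the interface text tells. Its arguments: {"type":"object","properties":{"targets":{"type":"string"}},"required":["targets"]}

```bash
mkdir -p pics; ls; python3 - <<'E'
from cell import read_state,cams
import cv2
s=read_state();print({k:s[k] for k in('clock','eef_pos','tool_rot','width','force')})
for n in('top','side'):
    d=cams.get_image(n);cv2.imwrite(f'pics/{n}0.png',d['color'][:,:,::-1]);cv2.imwrite(f'pics/{n}0b.png',cv2.resize(d['color'][:,:,::-1],(800,600),interpolation=cv2.INTER_CUBIC))
    print(n,d['fovy'],d['cx'],d['cy'],d['rvec'],d['tvec'])
E
```

```text
pics
{'clock': 0.0, 'eef_pos': array([ 261.71654961, -594.28598916,  230.37646292]), 'tool_rot': array([-3.13967349e+00,  3.13602221e-06,  4.14754933e-01]), 'width': 85.57554532808597, 'force': array([0.65414038, 0.74216966, 0.40426129])}
top 53.47517097197715 261.05141588642266 188.79811673651275 [ 2.11328889 -2.17131757  0.12739843] [ 33.31035935 485.06794601 948.5597185 ]
side 46.282232876119394 250.78784366351513 193.7563228601871 [ 2.29427891 -0.16485563  0.04982746] [-507.54437864  107.8372262   981.56833531]
```

View pics/top0b.png

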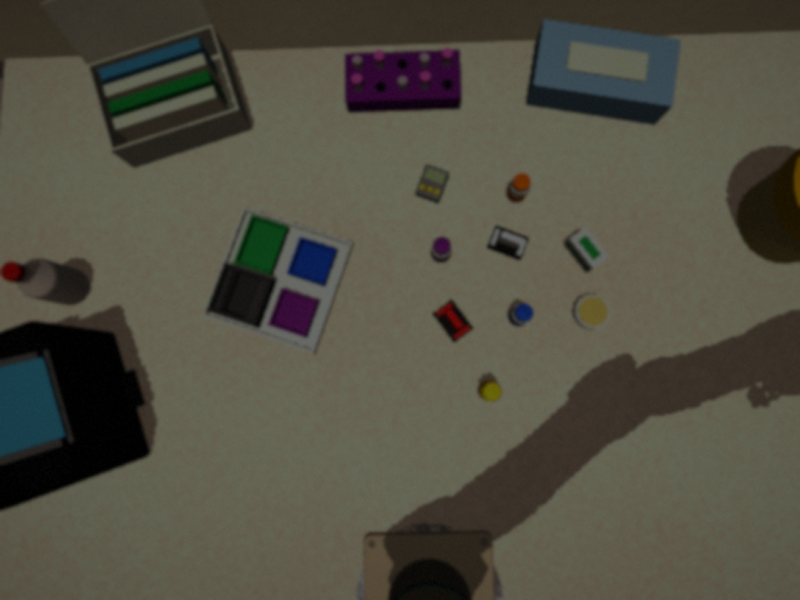

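View pics/side0b.png

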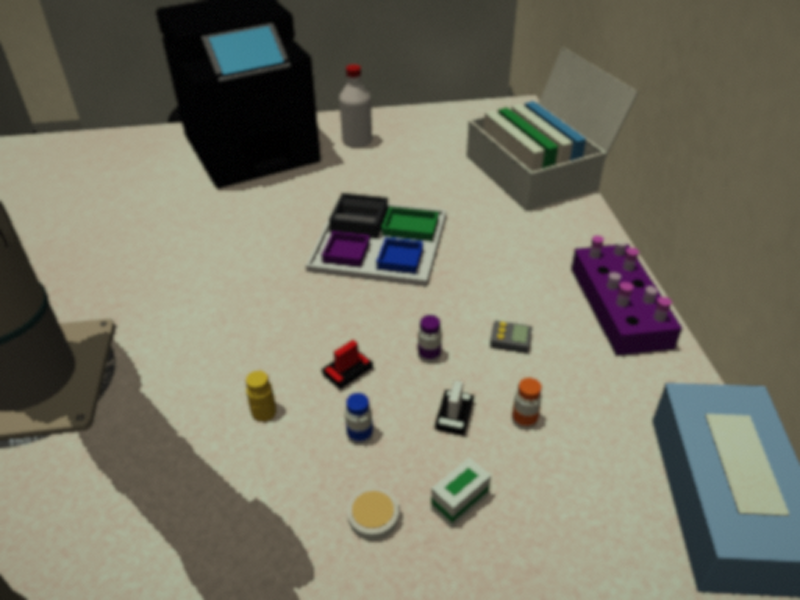

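The top view (800x600 px) shows:
- **Targets:** purple cap (442,243), blue cap (523,313), white-fin cassette (509,242), carton (587,248).
- **Caddy:** green bay (262,245), blue bay (313,262), purple bay (296,312), foam (243,294).
- **Left alone:** orange bottle (520,183), red cassette (453,320), yellow look-alike (490,390), round yellow tub (591,311), and a meter (432,183).

The side view agrees with this.

```bash
cat > h.py <<'E'
import numpy as np,cv2
from scipy.spatial.transform import Rotation as R
from cell import read_state,cams
def cam(d):
    f=d['color'].shape[0]/2/np.tan(np.radians(d['fovy'])/2)
    return f,R.from_rotvec(np.ravel(d['rvec'])).as_matrix(),np.ravel(d['tvec'])
def ray(d,p,z):
    "pixel -> world point on plane z"
    f,M,t=cam(d);c=-M.T@t
    v=M.T@np.array([(p[0]-d['cx'])/f,(p[1]-d['cy'])/f,1])
    return c+v*(z-c[2])/v[2]
def pix(d,P):
    f,M,t=cam(d);q=M@np.asarray(P,float)+t
    return np.array([d['cx']+f*q[0]/q[2],d['cy']+f*q[1]/q[2]])
def blob(d,lo,hi,roi=None,amin=8):
    "largest hsv blobs in roi (x0,y0,x1,y1)"
    h=cv2.cvtColor(d['color'],cv2.COLOR_RGB2HSV);m=cv2.inRange(h,np.array(lo),np.array(hi))
    if roi: k=np.zeros_like(m);x0,y0,x1,y1=roi;k[y0:y1,x0:x1]=255;m&=k
    cs=[c for c in cv2.findContours(m,cv2.RETR_EXTERNAL,cv2.CHAIN_APPROX_NONE)[0] if len(c)>4 and cv2.contourArea(c)>=amin]
    return sorted(cs,key=cv2.contourArea,reverse=True)
def cen(c): 
    m=cv2.moments(c);return np.array([m['m10'],m['m01']])/m['m00']
def rect(d,c,z):
    "world centre, yaw of long side, sizes of a contour at plane z"
    w=np.array([ray(d,p[0],z)[:2] for p in c],np.float32)
    (c0,s,a)=cv2.minAreaRect(w)
    if s[0]<s[1]: s=s[::-1];a+=90
    return np.round(c0,1),np.round(s,1),round((a+90)%180-90,1)
C=dict(purple=((135,90,25),(170,255,255)),blue=((108,120,30),(130,255,255)),green=((45,90,25),(85,255,255)),red=((0,150,60),(6,255,255)),orange=((7,150,60),(16,255,255)),yellow=((22,150,50),(32,255,255)))
E
python3 - <<'E'
from h import *
for n in('top','side'):
    d=cams.get_image(n);f,M,t=cam(d);print(n,'cam at',-M.T@t)
    for k,(lo,hi) in C.items():
        for c in blob(d,lo,hi)[:4]:
            p=cen(c);x,y,w,h=cv2.boundingRect(c);a=cv2.contourArea(c)
            print(n,k,p.round(1)*1.5625,(w,h),a,'z65',ray(d,p,65)[:2].round(1),'z23',ray(d,p,23)[:2].round(1),rect(d,c,68 if a<150 else 23) if n=='top' else '')
E
```

```text
top cam at [ 352.01216514    4.64303618 1006.09736589]
top purple [402.8125   76.71875] (74, 35) 2089.5 z65 [851.7  18.7] z23 [874.   19.3] (array([878. ,  20.7]), array([200.3,  95.6]), -89.9)
top purple [293.28125 311.71875] (30, 30) 543.5 z65 [459.7 203.2] z23 [464.5 212.1] (array([464.6, 212.1]), array([64.4, 62.5]), 70.2)
top purple [441.40625 245.15625] (10, 11) 69.0 z65 [560.9 -36.4] z23 [570.2 -38.2] (array([560.1, -36.3]), array([23.5, 23.3]), -46.3)
top blue [311.71875 260.78125] (30, 29) 541.0 z65 [541.4 173.5] z23 [549.9 181. ] (array([550.3, 181. ]), array([64.8, 63.8]), 69.9)
top blue [523.125 311.875] (11, 10) 72.0 z65 [ 449.2 -162.1] z23 [ 453.6 -169.5] (array([ 449.2, -162. ]), array([24.7, 22.3]), 88.4)
top green [260.78125 244.6875 ] (34, 38) 772.5 z65 [570.5 256.2] z23 [580.2 267.5] (array([580.5, 267.4]), array([89.6, 66.3]), -19.8)
top green [158.75   91.875] (68, 30) 638.0 z65 [839.5 431.3] z23 [861.3 450.4] (array([861. , 449.7]), array([191.5,  31.5]), -72.8)
top green [588.59375 246.875  ] (12, 13) 61.0 z65 [ 551.2 -272.2] z23 [ 560.  -284.5] (array([ 550.2,
[... 1659 characters left out ...]
7] z23 [874.5 520.1] 
side green [460.625  480.9375] (19, 16) 119.5 z65 [ 549.7 -293. ] z23 [ 557.5 -265.5] 
side green [455.3125 507.8125] (35, 21) 60.0 z65 [ 537.2 -324.7] z23 [ 544.2 -299.3] 
side red [343.125 359.375] (28, 26) 187.0 z65 [437.4 -89.8] z23 [438.1 -49.4] 
side red [352.65625  67.5    ] (9, 6) 30.0 z65 [535.3 816.5] z23 [542.2 914.6] 
side orange [529.0625 388.125 ] (14, 14) 132.0 z65 [ 661.1 -173.8] z23 [ 676.  -138.7] 
side orange [524.53125 418.28125] (15, 9) 68.0 z65 [ 642.6 -218.9] z23 [ 656.4 -186.7] 
side yellow [259.84375 395.78125] (18, 31) 374.0 z65 [ 330.4 -136. ] z23 [324.3 -98.6] 
side yellow [501.09375 330.3125 ] (4, 10) 17.0 z65 [652.7 -68.4] z23 [667.1 -26.6]
```

>>> move_arm(targets="1 3.1 -2.4 0 0 0 0;1 3.1 -2.4 0 0 0 0;1 3.1 -2.4 0 0 0 0;1 3.1 -2.4 0 0 0 0;1 3.1 -2.4 0 0 0 0")

```text
clock: 0.62
eef_pos: [355.9, -420.9, 231.2]
tool_rot: [-3.141, -0.0, 0.414]
force: [0.7, -0.6, -0.6]
width: 85.6
gripper_force: 0.0
```

>>> move_arm(targets="1 3.1 -2.4 0 0 0 0;1 3.1 -2.4 0 0 0 0;1 3.1 -2.4 0 0 0 0;1 3.1 -2.4 0 0 0 0;1 3.1 -2.4 0 0 0 0")

```text
clock: 1.03
eef_pos: [449.5, -248.5, 231.4]
tool_rot: [3.141, -0.0, 0.415]
force: [0.2, -0.6, 1.1]
width: 85.5
gripper_force: 0.0
```

>>> move_arm(targets="1 3.1 -2.4 0 0 0 0;1 3.1 -2.4 0 0 0 0;1 3.1 -2.4 0 0 0 0;1 3.1 -2.4 0 0 0 0;1 3.1 -2.4 0 0 0 0")

```text
clock: 1.45
eef_pos: [543.0, -76.2, 231.4]
tool_rot: [3.142, 0.0, 0.415]
force: [0.6, -0.1, 0.6]
width: 85.2
gripper_force: 0.0
```

>>> move_arm(targets="1 0 0 0 0 0 -7;1 0 0 0 0 0 -7;1 0 0 0 0 0 -7;1 0 0 0 0 0 -7;1 0 0 0 0 0 -7")

```text
clock: 1.87
eef_pos: [542.4, -77.9, 231.2]
tool_rot: [-3.141, 0.0, 1.032]
force: [-1.2, -0.9, 0.2]
width: 85.1
gripper_force: 0.0
```

>>> move_arm(targets="1 0 0 0 0 0 -7;1 0 0 0 0 0 -4;1 0 0 0 0 0 0")

```text
clock: 2.12
eef_pos: [542.3, -78.2, 231.2]
tool_rot: [-3.141, -0.0, 1.219]
force: [-0.3, -0.3, 0.2]
width: 85.4
gripper_force: 0.0
```

```bash
cat >> h.py <<'E'
def go(x,y,z,yaw,s=None):
    "tool shift (cm, at present yaw) and turn about tool z (deg) to a pose"
    s=s or read_state();r=s['tool_rot'];M=R.from_euler('xyz',r).as_matrix()
    dy=(yaw-np.degrees(r[2])+180)%360-180
    print('shift cm',(M.T@(np.array([x,y,z])-s['eef_pos'])/10).round(2),'turn',round(-dy,1),'| at',s['eef_pos'].round(1),np.degrees(r).round(1),'w',round(s['width'],1))
E
python3 - <<'E'
from h import *
d=cams.get_image('wrist');f,M,t=cam(d);print('cam',-M.T@t)
cv2.imwrite('pics/w1.png',cv2.resize(d['color'][:,:,::-1],(800,600)))
for c in blob(d,*C['purple'])[:3]: print(cen(c)*1.5625,cv2.contourArea(c),ray(d,cen(c),68),rect(d,c,68))
go(560,-37,200,70)
E
```

```text
cam [5.70541853e+02 3.45532214e-01 3.73331645e+02]
[778.94022571  38.93272234] 1360.5 [789.33168471 -25.31984666  68.        ] (array([786.8, -31.6]), array([60.3, 25.1]), 84.7)
[403.16118807 197.08342495] 568.5 [560.62583722 -35.21544426  68.        ] (array([560.6, -35.3]), array([26.8, 25.3]), 69.9)
shift cm [4.47 0.22 3.12] turn -0.3 | at [542.4 -78.2 231.2] [-180.    -0.    69.7] w 85.5
```

View pics/w1.png

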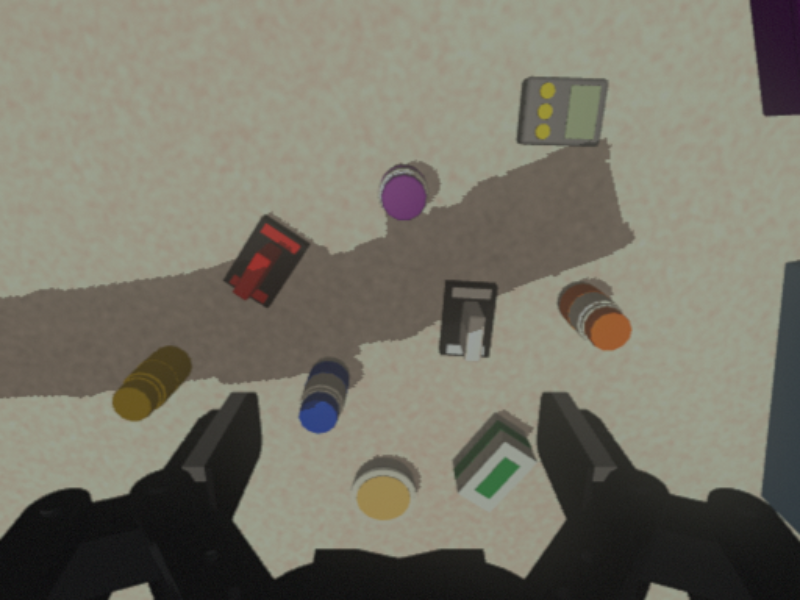

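The wrist view shows the purple cap at (403,197), blue at (318,415), white-fin cassette at (468,320), carton at (495,465) and orange at (608,330). It also shows the yellow look-alike at (133,403) and the red cassette at (268,262). Only the one bottle has a purple cap, so I'm picking it up.

>>> move_arm(targets="1 2.3 0.1 3 0 0 0;1 2.3 0.1 3 0 0 0;1 0 0 4 0 0 0;1 0 0 4 0 0 0;1 0 0 4 0 0 0")

```text
clock: 2.58
eef_pos: [560.7, -35.1, 50.0]
tool_rot: [3.14, -0.0, 1.216]
force: [1.0, -0.7, -0.0]
width: 85.3
gripper_force: 0.0
```

>>> move_arm(targets="1 0 0 2 0 0 0;1 0 0 1.1 0 0 0;1 0 0 0 0 0 0;-1 0 0 0 0 0 0;-1 0 0 0 0 0 0")

```text
clock: 3.0
eef_pos: [561.8, -35.6, 21.9]
tool_rot: [3.139, -0.001, 1.217]
force: [-0.2, 0.4, 0.0]
width: 63.9
gripper_force: 0.0
```

>>> move_arm(targets="-1 0 0 0 0 0 0;-1 0 0 0 0 0 0;-1 0 0 0 0 0 0;-1 0 0 0 0 0 0;-1 0 0 0 0 0 0")

```text
clock: 3.42
eef_pos: [561.4, -35.7, 22.1]
tool_rot: [3.139, -0.001, 1.217]
force: [-0.9, 0.3, 6.7]
width: 32.5
gripper_force: 59.1
```

>>> move_arm(targets="-1 0 0 -3 0 0 0;-1 0 0 -4 0 0 0;-1 0 0 -4 0 0 0;-1 2.8 -2.5 0 0 0 0;-1 2.8 -2.5 0 0 0 0")

```text
clock: 3.83
eef_pos: [535.6, 32.3, 133.7]
tool_rot: [3.134, -0.003, 1.211]
force: [-0.9, 1.7, -1.5]
width: 32.6
gripper_force: 59.8
```

>>> move_arm(targets="-1 2.8 -2.5 0 0 0 0;-1 2.8 -2.5 0 0 0 0;-1 2.8 -2.5 0 0 0 0;-1 2.8 -2.5 0 0 0 0;-1 2.8 -2.5 0 0 0 0")

```text
clock: 4.25
eef_pos: [463.2, 210.4, 131.1]
tool_rot: [3.141, -0.001, 1.217]
force: [0.1, 1.0, -0.8]
width: 32.4
gripper_force: 59.8
```

>>> move_arm(targets="-1 0 0 0 0 0 0;-1 0 0 0 0 0 0;-1 0 0 0 0 0 0")

```text
clock: 4.5
eef_pos: [464.1, 208.4, 130.8]
tool_rot: [3.141, 0.0, 1.218]
force: [0.7, -1.3, -0.8]
width: 32.6
gripper_force: 59.8
```

```bash
python3 - <<'E'
from h import *
d=cams.get_image('wrist')
cv2.imwrite('pics/w2.png',cv2.resize(d['color'][:,:,::-1],(800,600)))
for k in('purple','blue','green'):
  for c in blob(d,*C[k],amin=300)[:2]: print(k,cen(c)*1.5625,cv2.contourArea(c),rect(d,c,23))
go(464.5,212,32,70)
E
```

```text
purple [398.30733178 278.6418224 ] 4869.5 (array([463.9, 215.2]), array([65.4, 64.6]), 70.3)
purple [398.64286435 479.26859758] 4333.0 (array([421.1,  94.5]), array([89.1, 72.2]), 82.4)
blue [563.9516695  281.24010692] 5580.5 (array([549.6, 184.3]), array([65.5, 64.2]), -20.2)
green [582.05682695  97.70441895] 11123.5 (array([579.7, 270.6]), array([90.1, 65.3]), -20.0)
shift cm [ 0.43 -0.16  9.87] turn -0.3 | at [464.4 207.5 130.7] [179.9   0.   69.7] w 32.4
```

View pics/w2.png

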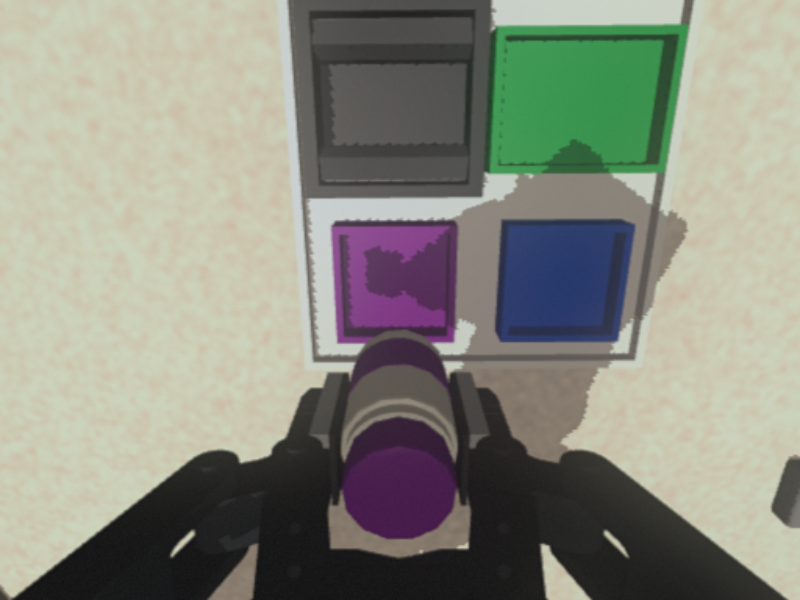

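The wrist view shows the purple bay at (398,279), blue at (564,281), green at (582,98) and foam at (395,100) with the cutout's long side along the caddy's x (-20°). The bottle hangs straight in the gripper, so I'm placing it.

>>> move_arm(targets="-1 0.6 -0.2 3.5 0 0 0;-1 0 0 3.5 0 0 0;-1 0 0 2 0 0 0;-1 0 0 0.9 0 0 0;-1 0 0 0 0 0 0")

```text
clock: 4.97
eef_pos: [464.5, 213.1, 30.5]
tool_rot: [-3.141, 0.002, 1.215]
force: [0.3, -0.1, -0.4]
width: 32.5
gripper_force: 63.4
```

>>> move_arm(targets="-1 0 0 0 0 0 0;0.1 0 0 0 0 0 0;0.1 0 0 0 0 0 0;0.1 0 0 0 0 0 0;0.1 0 0 0 0 0 0")

```text
clock: 5.38
eef_pos: [464.5, 215.1, 31.8]
tool_rot: [3.141, -0.001, 1.217]
force: [0.1, 0.2, 0.0]
width: 47.2
gripper_force: 0.0
```

>>> move_arm(targets="0.1 0 0 -2 0 0 0;0.1 0 0 -4 0 0 0;0.1 0 0 -4 0 0 0;1 0 0 -4 0 0 0;1 0 0 0 0 0 0")

```text
clock: 5.8
eef_pos: [468.1, 217.4, 178.4]
tool_rot: [3.133, -0.01, 1.217]
force: [0.6, 1.2, -0.8]
width: 69.5
gripper_force: 0.0
```

```bash
python3 - <<'E'
from h import *
d=cams.get_image('wrist')
for c in blob(d,*C['purple'],amin=100)[:3]: print(cen(c)*1.5625,cv2.contourArea(c),ray(d,cen(c),77),rect(d,c,77))
go(449.2,-162,200,70)
E
```

```text
[391.94017764 278.91581766] 3987.5 [469.73612757 230.46069224  77.        ] (array([469.1, 228.3]), array([56.4, 52.9]), 70.3)
shift cm [-36.1   11.48  -2.62] turn -0.3 | at [466.7 216.6 175.5] [179.6  -0.4  69.7] w 76.4
```

>>> move_arm(targets="1 -3.6 1.1 0 0 0 0;1 -3.6 1.1 0 0 0 0;1 -3.6 1.1 0 0 0 0;1 -3.6 1.1 0 0 0 0;1 -3.6 1.1 0 0 0 0")

```text
clock: 6.27
eef_pos: [452.2, 25.6, 170.6]
tool_rot: [-3.14, 0.001, 1.218]
force: [1.2, -0.8, 1.6]
width: 85.7
gripper_force: 0.0
```

>>> move_arm(targets="1 -3.6 1.1 0 0 0 0;1 -3.6 1.1 0 0 0 0;1 -3.6 1.1 0 0 0 0;1 -3.6 1.1 0 0 0 0;1 -3.6 1.1 0 0 0 0")

```text
clock: 6.68
eef_pos: [441.5, -162.2, 170.5]
tool_rot: [-3.14, 0.0, 1.218]
force: [0.2, -0.8, -0.3]
width: 85.5
gripper_force: 0.0
```

>>> move_arm(targets="1 0 0 0 0 0 0;1 0 0 0 0 0 0")

```text
clock: 6.85
eef_pos: [441.4, -163.1, 170.4]
tool_rot: [-3.14, 0.001, 1.212]
force: [0.3, 0.7, 0.3]
width: 85.4
gripper_force: 0.0
```

```bash
python3 - <<'E'
from h import *
d=cams.get_image('wrist')
im=d['color'][:,:,::-1]
for c in blob(d,*C['blue'],amin=100)[:3]: print(cen(c)*1.5625,cv2.contourArea(c),ray(d,cen(c),68),rect(d,c,68))
go(449.2,-161.5,22,70)
e=cams.get_image('top')['color'][:,:,::-1]
cv2.imwrite('pics/c3.png',np.hstack([cv2.resize(im,(400,300)),cv2.resize(e[120:240,120:280],(400,300))]))
E
```

```text
[409.19994454 280.54717831] 300.5 [ 449.80537376 -155.04168562   68.        ] (array([ 450. , -156.2]), array([24.5, 15.6]), -26.0)
shift cm [ 0.21  0.73 14.85] turn -0.4 | at [ 441.8 -161.   170.5] [-179.9   -0.    69.6] w 85.5
```

View pics/c3.png

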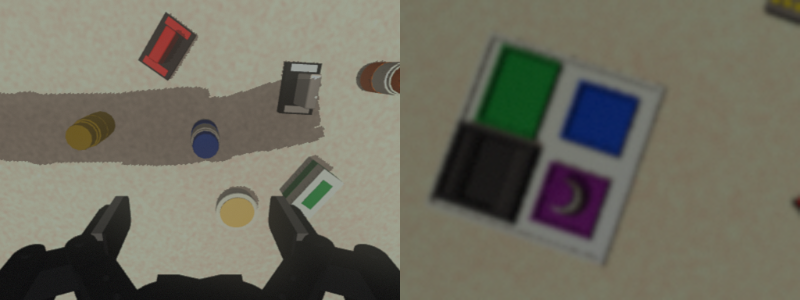

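The purple bottle stands in its bay (right crop, 565,190). The blue bottle is at (205,138) in the left crop, with the yellow look-alike at (90,130).

>>> move_arm(targets="1 0.2 0.7 3 0 0 0;1 0 0 4 0 0 0;1 0 0 4 0 0 0;1 0 0 2.5 0 0 0;1 0 0 1.3 0 0 0")

```text
clock: 7.37
eef_pos: [448.3, -158.1, 20.1]
tool_rot: [-3.136, -0.001, 1.222]
force: [0.4, -0.3, 0.1]
width: 85.5
gripper_force: 0.0
```

>>> move_arm(targets="1 0 0 0 0 0 0;-1 0 0 0 0 0 0;-1 0 0 0 0 0 0;-1 0 0 0 0 0 0;-1 0 0 0 0 0 0")

```text
clock: 7.78
eef_pos: [451.0, -161.2, 24.6]
tool_rot: [3.139, -0.0, 1.218]
force: [0.3, 0.1, 0.7]
width: 38.7
gripper_force: 0.0
```

>>> move_arm(targets="-1 0 0 0 0 0 0;-1 0 0 0 0 0 0;-1 0 0 0 0 0 0;-1 0 0 0 0 0 0")

```text
clock: 8.12
eef_pos: [450.8, -161.3, 24.8]
tool_rot: [3.139, -0.0, 1.218]
force: [-0.0, 0.9, 8.1]
width: 32.2
gripper_force: 58.9
```

```bash
python3 -c "
from h import *
go(549.8,182.5,150,70)"
```

```text
shift cm [ 35.69  -2.58 -12.52] turn -0.2 | at [ 450.8 -161.3   24.8] [179.9  -0.   69.8] w 32.2
```

>>> move_arm(targets="-1 0 0 -3 0 0 0;-1 0 0 -4 0 0 0;-1 0 0 -4 0 0 0;-1 0 0 -1 0 0 0;-1 3.9 -0.3 0 0 0 0")

```text
clock: 8.53
eef_pos: [460.9, -132.6, 147.3]
tool_rot: [3.133, 0.004, 1.203]
force: [1.8, -1.2, -1.0]
width: 32.1
gripper_force: 59.7
```

>>> move_arm(targets="-1 3.9 -0.3 0 0 0 0;-1 3.9 -0.3 0 0 0 0;-1 3.9 -0.3 0 0 0 0;-1 3.9 -0.3 0 0 0 0;-1 3.9 -0.3 0 0 0 0")

```text
clock: 8.95
eef_pos: [514.3, 66.3, 144.2]
tool_rot: [3.141, -0.0, 1.217]
force: [0.1, -1.3, -0.3]
width: 32.2
gripper_force: 59.7
```

>>> move_arm(targets="-1 3.9 -0.3 0 0 0 0;-1 3.9 -0.3 0 0 0 0;-1 3.9 -0.3 0 0 0 0;-1 0 0 0 0 0 0;-1 0 0 0 0 0 0")

```text
clock: 9.37
eef_pos: [546.0, 181.0, 143.9]
tool_rot: [3.141, -0.002, 1.223]
force: [-0.8, -0.2, 0.1]
width: 32.5
gripper_force: 59.7
```

```bash
python3 -c "
from h import *
go(549.8,182.5,35,70)"
```

```text
shift cm [ 0.24  0.3  10.89] turn 0.1 | at [546.  181.  143.9] [ 1.80e+02 -1.00e-01  7.01e+01] w 32.5
```

>>> move_arm(targets="-1 0.2 0.3 3.5 0 0 0;-1 0 0 4 0 0 0;-1 0 0 2 0 0 0;-1 0 0 1.4 0 0 0;-1 0 0 0 0 0 0")

```text
clock: 9.78
eef_pos: [547.8, 176.0, 32.4]
tool_rot: [-3.138, 0.004, 1.216]
force: [0.1, -0.4, 0.1]
width: 32.6
gripper_force: 65.6
```

>>> move_arm(targets="-1 0 0 0 0 0 0;0.1 0 0 0 0 0 0;0.1 0 0 0 0 0 0;0.1 0 0 0 0 0 0;0.1 0 0 0 0 0 0")

```text
clock: 10.2
eef_pos: [550.0, 178.2, 35.0]
tool_rot: [3.141, -0.001, 1.217]
force: [-0.8, 0.6, -0.1]
width: 46.7
gripper_force: 0.0
```

>>> move_arm(targets="0.1 0 0 -2 0 0 0;0.1 0 0 -4 0 0 0;0.1 0 0 -4 0 0 0;1 0 0 -4 0 0 0;1 0 0 -2 0 0 0")

```text
clock: 10.62
eef_pos: [551.6, 179.1, 199.5]
tool_rot: [3.136, -0.005, 1.218]
force: [1.0, 0.5, 0.1]
width: 69.6
gripper_force: 0.0
```

```bash
python3 -c "
from h import *
go(555,-278,190,35)"
```

```text
shift cm [-42.78  16.13   0.84] turn 34.8 | at [551.6 179.1 199.5] [179.7  -0.3  69.8] w 69.6
```

>>> move_arm(targets="1 -3.85 1.4 0 0 0 0;1 -3.85 1.4 0 0 0 0;1 -3.85 1.4 0 0 0 0;1 -3.85 1.4 0 0 0 0;1 -3.85 1.4 0 0 0 0")

```text
clock: 11.03
eef_pos: [548.4, -28.4, 194.9]
tool_rot: [3.141, -0.0, 1.218]
force: [0.3, -0.9, -0.3]
width: 85.7
gripper_force: 0.0
```

>>> move_arm(targets="1 -3.85 1.4 0 0 0 0;1 -3.85 1.4 0 0 0 0;1 -3.85 1.4 0 0 0 0;1 -3.85 1.4 0 0 0 0;1 -3.85 1.4 0 0 0 0")

```text
clock: 11.45
eef_pos: [547.3, -233.4, 194.8]
tool_rot: [3.141, 0.0, 1.218]
force: [1.2, 0.7, -0.3]
width: 85.3
gripper_force: 0.0
```

>>> move_arm(targets="1 -3.85 1.4 0 0 0 0;1 0 0 0 0 0 7;1 0 0 0 0 0 7;1 0 0 0 0 0 7;1 0 0 0 0 0 7")

```text
clock: 11.87
eef_pos: [547.3, -272.7, 194.5]
tool_rot: [3.141, -0.0, 0.722]
force: [0.3, 0.4, 0.3]
width: 85.3
gripper_force: 0.0
```

>>> move_arm(targets="1 -3 0 0 0 0 6.5;1 -3 0 0 0 0 0;1 0 0 0 0 0 0;1 0 0 0 0 0 0")

```text
clock: 12.2
eef_pos: [498.9, -311.4, 194.7]
tool_rot: [3.141, 0.001, 0.612]
force: [0.2, 0.6, 0.3]
width: 85.6
gripper_force: 0.0
```

```bash
python3 - <<'E'
from h import *
d=cams.get_image('wrist')
im=d['color'][:,:,::-1]
for c in blob(d,*C['green'],amin=100)[:3]: print(cen(c)*1.5625,cv2.contourArea(c),rect(d,c,44))
go(555,-278,190,35)
e=cams.get_image('top')['color'][:,:,::-1]
cv2.imwrite('pics/c4.png',np.hstack([cv2.resize(im,(480,360)),cv2.resize(e[120:240,120:260],(320,360))]))
cv2.imwrite('pics/w4.png',im)
E
```

```text
[407.26127693 168.87623429] 557.0 (array([ 553.8, -277.7]), array([37.1, 13.8]), 35.0)
shift cm [6.29 0.53 0.48] turn 0.2 | at [ 500.5 -309.9  194.8] [180.   -0.   35.2] w 85.2
```

View pics/c4.png

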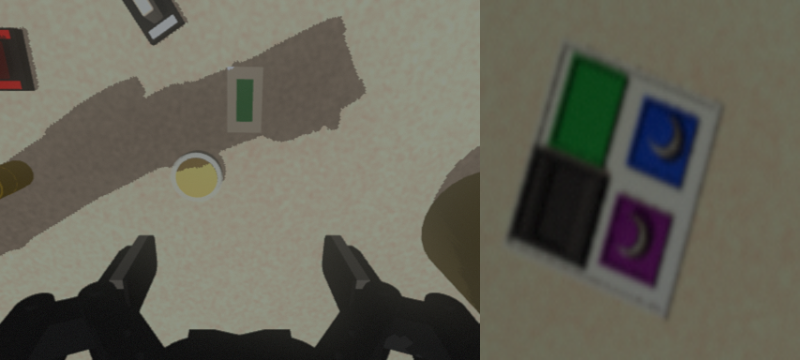

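The blue bottle is in its bay (right crop, 660,135). The carton is at (245,100) in the left crop, yaw 35°, so picking it.

>>> move_arm(targets="1 3.1 0.2 2 0 0 0;1 3.1 0.3 2 0 0 0;1 0 0 4 0 0 0;1 0 0 4 0 0 0;1 0 0 3 0 0 0")

```text
clock: 12.72
eef_pos: [555.0, -275.1, 41.6]
tool_rot: [-3.14, -0.001, 0.619]
force: [-0.6, -0.5, -0.3]
width: 85.6
gripper_force: 0.0
```

>>> move_arm(targets="1 0 0 1.5 0 0 0;1 0 0 0.9 0 0 0;1 0 0 0 0 0 0;-1 0 0 0 0 0 0;-1 0 0 0 0 0 0")

```text
clock: 13.13
eef_pos: [555.8, -278.1, 21.8]
tool_rot: [3.139, -0.002, 0.616]
force: [-0.4, 0.2, -0.1]
width: 63.8
gripper_force: 0.0
```

>>> move_arm(targets="-1 0 0 0 0 0 0;-1 0 0 0 0 0 0;-1 0 0 0 0 0 0;-1 0 0 0 0 0 0;-1 0 0 0 0 0 0")

```text
clock: 13.55
eef_pos: [555.4, -278.4, 21.9]
tool_rot: [3.139, -0.001, 0.615]
force: [-0.7, 0.1, 6.4]
width: 32.9
gripper_force: 61.6
```

```bash
python3 -c "
from h import *
go(579.8,269,150,-20)"
```

```text
shift cm [ 33.61 -43.26 -12.86] turn 55.3 | at [ 555.4 -278.4   21.9] [ 1.799e+02 -1.000e-01  3.530e+01] w 32.9
```

>>> move_arm(targets="-1 0 0 -3 0 0 0;-1 0 0 -4 0 0 0;-1 0 0 -4 0 0 0;-1 0 0 -2 0 0 0;-1 2.4 -3.1 0 0 0 0")

```text
clock: 13.97
eef_pos: [557.8, -250.6, 156.5]
tool_rot: [3.125, -0.002, 0.603]
force: [1.2, -1.3, -1.0]
width: 33.0
gripper_force: 60.7
```

>>> move_arm(targets="-1 2.4 -3.1 0 0 0 0;-1 2.4 -3.1 0 0 0 0;-1 2.4 -3.1 0 0 0 0;-1 2.4 -3.1 0 0 0 0;-1 2.4 -3.1 0 0 0 0")

```text
clock: 14.38
eef_pos: [564.1, -41.1, 150.7]
tool_rot: [3.141, -0.0, 0.615]
force: [0.2, 1.2, -1.0]
width: 32.7
gripper_force: 60.7
```

>>> move_arm(targets="-1 2.4 -3.1 0 0 0 0;-1 2.4 -3.1 0 0 0 0;-1 2.4 -3.1 0 0 0 0;-1 2.4 -3.1 0 0 0 0;-1 2.4 -3.1 0 0 0 0")

```text
clock: 14.8
eef_pos: [572.5, 154.8, 150.6]
tool_rot: [3.142, -0.0, 0.615]
force: [1.1, -0.4, -0.7]
width: 32.8
gripper_force: 60.7
```

>>> move_arm(targets="-1 2.4 -3.1 0 0 0 0;-1 2.4 -3.1 0 0 0 0;-1 2.4 -3.1 0 0 0 0;-1 0 0 0 0 0 7;-1 0 0 0 0 0 7")

```text
clock: 15.22
eef_pos: [576.7, 275.0, 150.2]
tool_rot: [-3.139, -0.0, 0.372]
force: [-0.3, -1.4, -1.2]
width: 32.7
gripper_force: 60.5
```

>>> move_arm(targets="-1 0 0 0 0 0 7;-1 0 0 0 0 0 7;-1 0 0 0 0 0 7;-1 0 0 0 0 0 7;-1 0 0 0 0 0 7")

```text
clock: 15.63
eef_pos: [577.7, 270.5, 150.4]
tool_rot: [-3.141, 0.0, -0.246]
force: [0.7, 0.5, -1.4]
width: 32.8
gripper_force: 60.5
```

>>> move_arm(targets="-1 0 0 0 0 0 6;-1 0 0 0 0 0 0;-1 0 0 0 0 0 0")

```text
clock: 15.88
eef_pos: [577.7, 270.6, 150.3]
tool_rot: [3.141, 0.0, -0.341]
force: [-0.3, -0.4, -1.2]
width: 33.0
gripper_force: 60.5
```

```bash
python3 -c "
from h import *
go(579.8,269,32,-20)
print(read_state()['qpos'].round(2))
cv2.imwrite('pics/w5.png',cams.get_image('wrist')['color'][:,:,::-1])"
```

```text
shift cm [ 0.25  0.08 11.83] turn 0.5 | at [577.7 270.6 150.3] [180.    0.  -19.5] w 33.0
[-0.68  0.73  0.33  1.64 -0.3   0.83 -2.13]
```

View pics/w5.png

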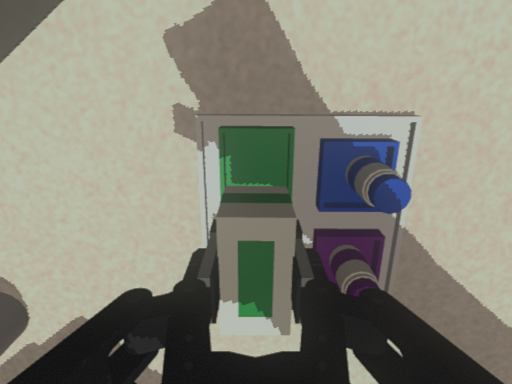

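The carton hangs square over the green bay, with the bay at (257,165) and the carton at (256,280); both bottles stand upright. Lowering the carton.

>>> move_arm(targets="-1 0.25 0.1 3.5 0 0 0;-1 0 0 4 0 0 0;-1 0 0 2.5 0 0 0;-1 0 0 1.9 0 0 0;-1 0 0 0 0 0 0")

```text
clock: 16.35
eef_pos: [579.1, 268.1, 29.2]
tool_rot: [3.14, 0.002, -0.343]
force: [0.5, -0.5, -0.7]
width: 32.4
gripper_force: 67.6
```

>>> move_arm(targets="-1 0 0 0 0 0 0;0.1 0 0 0 0 0 0;0.1 0 0 0 0 0 0;0.1 0 0 0 0 0 0;0.1 0 0 0 0 0 0")

```text
clock: 16.77
eef_pos: [580.3, 268.9, 31.8]
tool_rot: [-3.141, -0.001, -0.344]
force: [-0.9, 0.0, 0.2]
width: 47.3
gripper_force: 0.0
```

>>> move_arm(targets="0.1 0 0 -2 0 0 0;0.1 0 0 -4 0 0 0;0.1 0 0 -4 0 0 0;1 0 0 -4 0 0 0;1 0 0 -2 0 0 0")

```text
clock: 17.18
eef_pos: [582.3, 269.3, 196.9]
tool_rot: [-3.136, -0.005, -0.344]
force: [1.7, 0.3, -0.7]
width: 69.7
gripper_force: 0.0
```

```bash
python3 - <<'E'
from h import *
go(500,-220,195,78)
# cassette from pics/w1-like first view: fin/body in current top view
d=cams.get_image('top');x=d['color'][140:172,308:345]
g=cv2.cvtColor(d['color'],cv2.COLOR_RGB2GRAY);m=np.zeros_like(g);m[138:172,308:344]=(g[138:172,308:344]<45)*255
m=cv2.morphologyEx(m,cv2.MORPH_CLOSE,np.ones((9,9)))
for c in sorted(cv2.findContours(m,0,1)[0],key=cv2.contourArea)[::-1][:2]: print(cen(c)*1.5625,cv2.contourArea(c),rect(d,c,16))
E
```

```text
shift cm [ 8.770e+00  4.884e+01 -2.000e-02] turn -97.7 | at [582.3 269.3 196.9] [-179.7   -0.3  -19.7] w 69.7
[504.98917079 247.51959571] 101.0 (array([ 567.4, -149.8]), array([50.7, 39. ]), 52.3)
```

>>> move_arm(targets="1 1 3.7 0 0 0 0;1 1 3.7 0 0 0 0;1 1 3.7 0 0 0 0;1 1 3.7 0 0 0 0;1 1 3.7 0 0 0 0")

```text
clock: 17.65
eef_pos: [564.1, 76.2, 191.5]
tool_rot: [-3.141, -0.0, -0.344]
force: [1.3, -0.5, 0.2]
width: 85.0
gripper_force: 0.0
```

>>> move_arm(targets="1 1 3.7 0 0 0 0;1 1 3.7 0 0 0 0;1 1 3.7 0 0 0 0;1 1 3.7 0 0 0 0;1 1 3.7 0 0 0 0")

```text
clock: 18.07
eef_pos: [548.7, -115.0, 191.5]
tool_rot: [-3.141, -0.0, -0.344]
force: [0.7, 0.3, -0.2]
width: 85.3
gripper_force: 0.0
```

>>> move_arm(targets="1 1 3.7 0 0 0 0;1 1 3.7 0 0 0 0;1 0 0 0 0 0 -7;1 0 0 0 0 0 -7;1 0 0 0 0 0 -7")

```text
clock: 18.48
eef_pos: [542.6, -190.8, 191.3]
tool_rot: [3.141, 0.0, 0.026]
force: [-0.1, 1.0, -0.3]
width: 85.4
gripper_force: 0.0
```

>>> move_arm(targets="1 0 0 0 0 0 -7;1 0 0 0 0 0 -7;1 0 0 0 0 0 -7;1 0 0 0 0 0 -7;1 0 0 0 0 0 -7")

```text
clock: 18.9
eef_pos: [542.9, -189.7, 191.3]
tool_rot: [3.142, -0.0, 0.639]
force: [-0.6, 0.1, 0.1]
width: 85.3
gripper_force: 0.0
```

>>> move_arm(targets="1 0 0 0 0 0 -7;1 0 0 0 0 0 -7;1 0 0 0 0 0 -7;1 0 0 0 0 0 -7;1 0 0 0 0 0 0")

```text
clock: 19.32
eef_pos: [542.9, -189.8, 191.3]
tool_rot: [3.142, -0.0, 1.125]
force: [-0.7, 0.8, 0.2]
width: 85.4
gripper_force: 0.0
```

```bash
python3 - <<'E'
from h import *
d=cams.get_image('wrist');im=d['color'][:,:,::-1]
cv2.imwrite('pics/w6.png',im);np.save('w6.npy',d,allow_pickle=True)
u,v=pix(d,(560,-146,30));print(u,v)
u=int(np.clip(u,80,432));v=int(np.clip(v,60,324))
cv2.imwrite('pics/w6c.png',cv2.resize(im[v-60:v+60,u-80:u+80],(800,600)));print('crop origin',u-80,v-60)
e=cams.get_image('top');cv2.imwrite('pics/t6.png',e['color'][:,:,::-1])
go(560,-146,195,66)
E
```

```text
252.06152083671745 126.00397579567662
crop origin 172 66
shift cm [ 4.69 -0.38 -0.37] turn -1.9 | at [ 542.9 -189.8  191.3] [-180.    -0.    64.1] w 85.5
```

View pics/w6c.png

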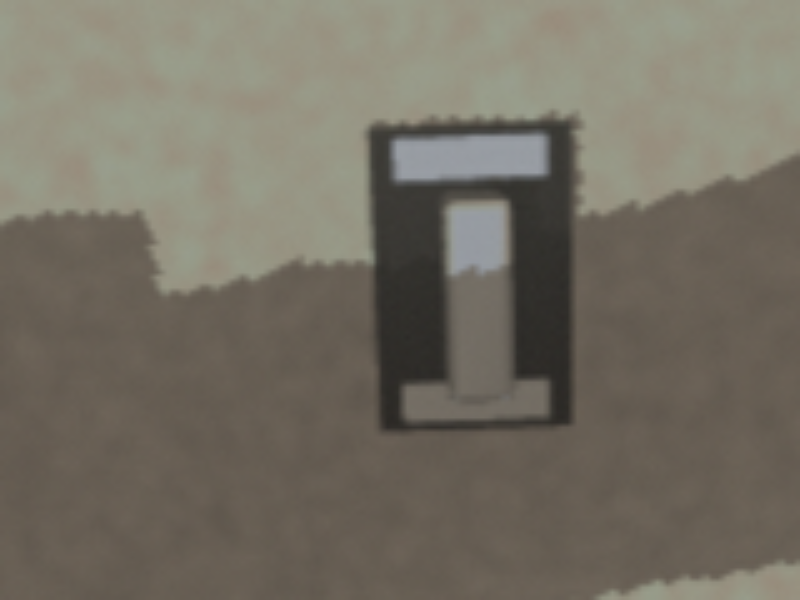

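The crop shows the cassette with the white fin: body corners (372,128), (577,122), (570,424), (382,430) and fin (445,200)–(514,398). The red-finned one lies elsewhere (about (268,262) in the first wrist view).

```bash
python3 - <<'E'
from h import *
d=np.load('w6.npy',allow_pickle=True).item()
f=lambda P,z:np.array([ray(d,(172+(x+.5)/5-.5,66+(y+.5)/5-.5),z)[:2] for x,y in P])
for P,z in(([(372,128),(577,122),(570,424),(382,430)],16),([(445,200),(511,200),(514,395),(450,398)],52)):
    w=f(P,z);print(w.round(1).tolist(),cv2.minAreaRect(w.astype(np.float32)),w.mean(0))
    for a,b in((0,3),(1,2)): v=w[a]-w[b];print(np.degrees(np.arctan2(v[1],v[0])))
e=cv2.imread('pics/t6.png');print()
E
```

```text
[[568.3, -114.8], [604.8, -131.0], [579.7, -184.8], [544.0, -169.2]] ((574.4336547851562, -150.08140563964844), (59.689517974853516, 39.92933654785156), 65.96041107177734) [ 574.21998152 -149.9407719 ]
65.96043792232618
64.98703375306657
[[575.7, -131.0], [586.1, -136.0], [572.5, -167.5], [561.7, -163.0]] ((574.04443359375, -149.36871337890625), (34.90980529785156, 11.675881385803223), 66.32569885253906) [ 573.9989946  -149.40064143]
66.32563683077518
66.51748199118887
```

>>> move_arm(targets="0.3 2.5 0.5 2 0 0 0;0.3 2.5 0.5 2 0 0 -1.9;0.3 0 0 4 0 0 0;0.3 0 0 4 0 0 0;0.3 0 0 2.5 0 0 0")

```text
clock: 19.83
eef_pos: [572.3, -148.0, 43.1]
tool_rot: [-3.138, 0.001, 1.153]
force: [-0.7, -0.7, -0.2]
width: 55.7
gripper_force: 0.0
```

>>> move_arm(targets="0.3 0 0 1.3 0 0 0;0.3 0 0 0.7 0 0 0;0.3 0 0 0 0 0 0;-1 0 0 0 0 0 0;-1 0 0 0 0 0 0")

```text
clock: 20.25
eef_pos: [575.2, -149.5, 28.1]
tool_rot: [3.138, -0.001, 1.154]
force: [0.4, -0.5, -0.3]
width: 32.3
gripper_force: 0.0
```

>>> move_arm(targets="-1 0 0 0 0 0 0;-1 0 0 0 0 0 0;-1 0 0 0 0 0 0;-1 0 0 0 0 0 0;-1 0 0 0 0 0 0")

```text
clock: 20.67
eef_pos: [575.1, -149.5, 28.0]
tool_rot: [3.139, -0.001, 1.154]
force: [-0.4, -0.2, 7.7]
width: 10.9
gripper_force: 59.4
```

```bash
python3 -c "
from h import *
go(494,300,150,160)"
```

```text
shift cm [ 37.84 -25.56 -12.26] turn -93.9 | at [ 575.1 -149.5   28. ] [179.8  -0.   66.1] w 10.9
```

>>> move_arm(targets="-1 0 0 -3 0 0 0;-1 0 0 -4 0 0 0;-1 0 0 -4 0 0 0;-1 0 0 -1.5 0 0 0;-1 3.15 -2.1 0 0 0 0")

```text
clock: 21.08
eef_pos: [571.4, -121.7, 156.6]
tool_rot: [3.127, 0.003, 1.143]
force: [1.6, -1.6, -1.0]
width: 10.9
gripper_force: 58.7
```

>>> move_arm(targets="-1 3.15 -2.1 0 0 0 0;-1 3.15 -2.1 0 0 0 0;-1 3.15 -2.1 0 0 0 0;-1 3.15 -2.1 0 0 0 0;-1 3.15 -2.1 0 0 0 0")

```text
clock: 21.5
eef_pos: [534.3, 76.3, 151.8]
tool_rot: [3.141, -0.0, 1.154]
force: [0.9, -0.0, -0.7]
width: 10.8
gripper_force: 58.7
```

>>> move_arm(targets="-1 3.15 -2.1 0 0 0 0;-1 3.15 -2.1 0 0 0 0;-1 3.15 -2.1 0 0 0 0;-1 3.15 -2.1 0 0 0 0;-1 3.15 -2.1 0 0 0 0")

```text
clock: 21.92
eef_pos: [501.8, 263.0, 151.8]
tool_rot: [3.141, -0.0, 1.155]
force: [0.1, -0.2, -0.4]
width: 10.8
gripper_force: 58.7
```

>>> move_arm(targets="-1 3.15 -2.1 0 0 0 0;-1 0 0 0 0 0 -7;-1 0 0 0 0 0 -7;-1 0 0 0 0 0 -7;-1 0 0 0 0 0 -7")

```text
clock: 22.33
eef_pos: [495.7, 298.8, 151.6]
tool_rot: [3.141, 0.0, 1.65]
force: [0.1, -0.8, -0.1]
width: 11.1
gripper_force: 58.6
```

>>> move_arm(targets="-1 0 0 0 0 0 -7;-1 0 0 0 0 0 -7;-1 0 0 0 0 0 -7;-1 0 0 0 0 0 -7;-1 0 0 0 0 0 -7")

```text
clock: 22.75
eef_pos: [496.0, 298.3, 151.7]
tool_rot: [3.141, 0.0, 2.26]
force: [0.2, 0.2, -0.7]
width: 10.6
gripper_force: 58.6
```

>>> move_arm(targets="-1 0 0 0 0 0 -7;-1 0 0 0 0 0 -7;-1 0 0 0 0 0 -7;-1 0 0 0 0 0 -7;-1 0 0 0 0 0 -3")

```text
clock: 23.17
eef_pos: [496.1, 298.1, 151.6]
tool_rot: [-3.142, 0.0, 2.8]
force: [-0.6, -0.0, -1.0]
width: 10.9
gripper_force: 58.6
```

>>> move_arm(targets="-1 0 0 0 0 0 0;-1 0 0 0 0 0 0")

```text
clock: 23.33
eef_pos: [496.1, 298.2, 151.5]
tool_rot: [3.142, 0.0, 2.793]
force: [-0.4, 0.2, -0.4]
width: 11.1
gripper_force: 58.6
```

```bash
python3 - <<'E'
from h import *
go(494,300,70,160)
d=cams.get_image('wrist')
cv2.imwrite('pics/w7.png',cv2.resize(d['color'][:,:,::-1],(800,600)));np.save('w7.npy',d,allow_pickle=True)
for k in('green','purple'):
  for c in blob(d,*C[k],amin=200)[:2]: print(k,cen(c)*1.5625,cv2.contourArea(c),rect(d,c,23))
E
```

```text
shift cm [0.26 0.09 8.15] turn 0.0 | at [496.1 298.2 151.5] [180.   0. 160.] w 11.1
purple [241.02015733 279.39343658] 5085.0 (array([464.3, 211. ]), array([73.9, 69.7]), 71.2)
```

View pics/w7.png

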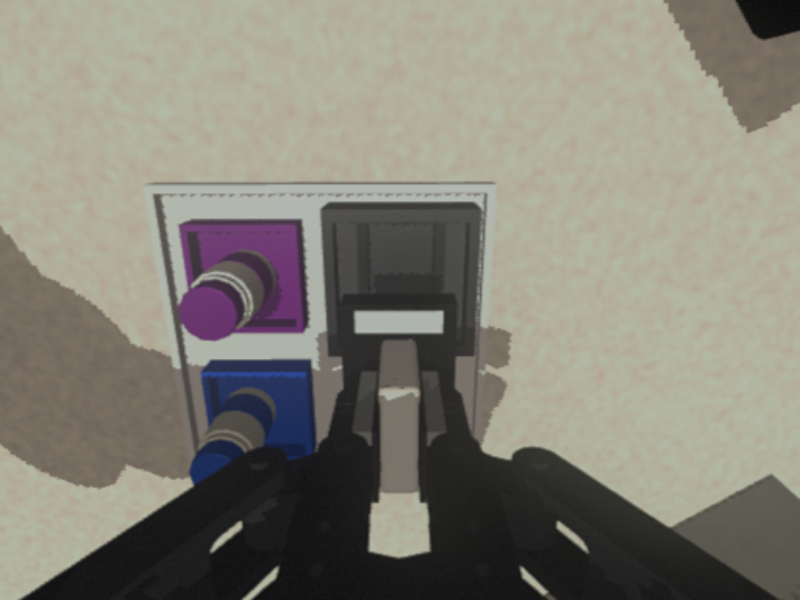

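The wrist view shows the foam's far edge from (322,206) to (481,206) and the cassette's front edge from (343,297) to (457,297). Both bottles are upright in their bays.

```bash
python3 - <<'E'
from h import *
d=np.load('w7.npy',allow_pickle=True).item()
f=lambda x,y,z:ray(d,((x+.5)/1.5625-.5,(y+.5)/1.5625-.5),z)[:2]
u=np.array([np.cos(np.radians(160)),np.sin(np.radians(160))])
a,b=f(322,206,35),f(481,206,35);print('foam edge',np.linalg.norm(a-b),(a+b)/2-43*u)
a,b=f(343,297,139.5),f(457,297,139.5);print('cass',np.linalg.norm(a-b),(a+b)/2-30*u)
g=cv2.cvtColor(d['color'],cv2.COLOR_RGB2GRAY)
print(g[150,200:315].tolist()); print(g[205,212:300].tolist())
E
```

```text
foam edge 84.10927517213423 [493.31277598 302.01412914]
cass 38.21397867704626 [495.53797438 300.15196355]
[178, 178, 178, 179, 178, 155, 96, 74, 74, 76, 75, 75, 69, 56, 54, 70, 84, 79, 78, 78, 77, 78, 77, 77, 77, 78, 78, 76, 69, 64, 61, 63, 62, 63, 59, 57, 64, 73, 74, 76, 74, 75, 74, 74, 75, 75, 73, 73, 74, 73, 75, 74, 75, 73, 74, 74, 74, 75, 74, 74, 74, 74, 73, 74, 74, 75, 74, 74, 74, 73, 73, 74, 75, 73, 73, 74, 71, 64, 62, 66, 65, 67, 67, 63, 65, 74, 78, 78, 77, 79, 78, 79, 78, 79, 78, 78, 81, 77, 60, 56, 68, 77, 76, 77, 77, 75, 82, 129, 147, 104, 141, 179, 180, 180, 179]
[66, 65, 61, 55, 44, 45, 47, 47, 48, 49, 47, 47, 46, 47, 82, 142, 176, 178, 176, 177, 177, 177, 178, 177, 176, 177, 175, 177, 177, 177, 176, 176, 177, 176, 176, 177, 176, 177, 176, 177, 177, 176, 177, 177, 176, 176, 177, 177, 177, 177, 176, 176, 177, 176, 176, 177, 176, 177, 177, 176, 177, 176, 177, 177, 176, 176, 178, 176, 177, 178, 177, 148, 64, 44, 49, 47, 48, 50, 49, 51, 62, 73, 72, 64, 50, 51, 62, 67]
```

>>> move_arm(targets="-1 0.25 0.1 3 0 0 0;-1 0 0 3 0 0 0;-1 0 0 2 0 0 0;-1 0 0 1 0 0 0;-1 0 0 0 0 0 0")

```text
clock: 23.8
eef_pos: [492.7, 299.5, 59.4]
tool_rot: [-3.138, -0.002, 2.795]
force: [0.0, 0.9, -0.1]
width: 10.8
gripper_force: 58.6
```

>>> move_arm(targets="-1 0 0 0.5 0 0 0;-1 0 0 0.5 0 0 0;-1 0 0 0.3 0 0 0;-1 0 0 0 0 0 0")

```text
clock: 24.13
eef_pos: [494.6, 300.2, 48.7]
tool_rot: [3.141, 0.001, 2.795]
force: [0.9, -1.1, -1.2]
width: 10.7
gripper_force: 58.5
```

>>> move_arm(targets="-1 0 0 0.3 0 0 0;-1 0 0 0.3 0 0 0;-1 0 0 0 0 0 0")

```text
clock: 24.38
eef_pos: [494.3, 300.3, 42.2]
tool_rot: [3.141, 0.0, 2.795]
force: [0.6, -0.7, -1.5]
width: 11.2
gripper_force: 58.8
```

>>> move_arm(targets="-1 0 0 0.3 0 0 0;-1 0 0 0.2 0 0 0;-1 0 0 0 0 0 0")

```text
clock: 24.63
eef_pos: [494.4, 300.5, 38.9]
tool_rot: [3.141, 0.001, 2.795]
force: [-2.3, -2.7, 16.1]
width: 10.8
gripper_force: 61.0
```

>>> move_arm(targets="-1 0 0 0.15 0 0 0;-1 0 0 0 0 0 0;-1 0 0 0 0 0 0")

```text
clock: 24.88
eef_pos: [494.4, 300.5, 38.9]
tool_rot: [3.141, 0.002, 2.795]
force: [-5.5, -5.2, 27.1]
width: 10.7
gripper_force: 62.8
```

It has stopped hard at z 38.9 (39 expected), so it is on the foam floor. I'll relax the push, release and check.

>>> move_arm(targets="-1 0 0 -0.2 0 0 0;-0.3 0 0 0 0 0 0;-0.3 0 0 0 0 0 0;-0.3 0 0 0 0 0 0;-0.3 0 0 0 0 0 0")

```text
clock: 25.3
eef_pos: [493.7, 300.4, 37.3]
tool_rot: [-3.141, -0.001, 2.796]
force: [-0.8, 0.7, 0.3]
width: 29.4
gripper_force: 0.0
```

>>> move_arm(targets="-0.3 0 0 -2 0 0 0;-0.3 0 0 -4 0 0 0;-0.3 0 0 -4 0 0 0;0 0 0 -4 0 0 0;0 0 0 -2 0 0 0")

```text
clock: 25.72
eef_pos: [495.3, 302.1, 202.1]
tool_rot: [3.136, 0.003, 2.796]
force: [0.9, -0.1, 0.0]
width: 42.7
gripper_force: 0.0
```

>>> move_arm(targets="0 -4 0 0 0 0 0;0 -4 0 0 0 0 0;0 0 0 0 0 0 0;0 0 0 0 0 0 0")

```text
clock: 26.05
eef_pos: [571.4, 270.9, 196.8]
tool_rot: [-3.141, 0.0, 2.79]
force: [-0.8, 1.0, -0.7]
width: 42.7
gripper_force: 0.0
```

```bash
python3 - <<'E'
from h import *
d=cams.get_image('wrist')
e=cams.get_image('side')['color'][:,:,::-1]
cv2.imwrite('pics/c8.png',np.hstack([cv2.resize(d['color'][:,:,::-1],(400,300)),cv2.resize(e[100:196,180:308],(400,300),interpolation=cv2.INTER_CUBIC)]))
cv2.imwrite('pics/w8.png',cv2.resize(d['color'][:,:,::-1],(800,600)));np.save('w8.npy',d,allow_pickle=True)
E
```

```text
(no output)
```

View pics/c8.png

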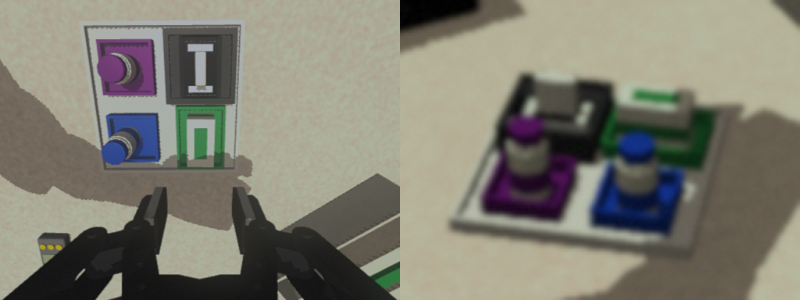

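All four pieces are in place: both bottles and the carton stand upright in their bays, and the cassette sits level in the foam. The gripper is clear, so I'm handing in.

```bash
python3 -c "
from cell import order
print(order.finish_job())"
```

```text
the job is handed in; nothing more can be done
None
```

The kit is packed and handed in: the purple and blue bottles and the carton stand upright in their bays, the white-fin cassette is pressed home in the foam (judged by push force and height), and I did not touch the orange bottle or the red-fin cassette.

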